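# Swing the sampler boom over the inlet and leave it at rest

## Robot

A 7-joint arm with a two-finger parallel gripper is mounted at the origin on the work surface. World frame = base frame: x ahead of the robot, y to its left, z up, the work surface at z = 0. Lengths are in m, angles in rad, forces in N, time in s.
With the tool pointing down it reaches from about 0.425 to 0.875 m from the base axis. Payload 8.4 kg.
Tool frame: the origin (TCP) lies on the mounting face of the last link; the fingertips stand 173 mm ahead of it and the grasp point (between the pads) lies 155 mm ahead of it; z points along the fingers, y is the line along which they close (so a half turn about z gives the same grasp; the last joint's range is limited). The gripper opens to 85 mm and grips with 20 to 120 N. Pads are 22 mm wide; open, the fingers measure 114 mm over their backs; the gripper's body (76 mm by 85 mm) begins 54 mm behind the grasp point. The pads swing forward as they close: fully open they stand 13 mm farther back than shut.
Start: joints at [-1.274, 0.333, 0.04, 1.465, -0.013, 1.343, -0.059], TCP at [0.251, 0.6, 0.405] pointing down, gripper open.
Joint ranges: [-2.58, 2.58], [-0.38, 2.09], [-1.3, 1.39], [0.25, 2.4], [-1.5, 4.64], [0.08, 2.09], [-2.65, 2.65]. Speed limits (rad/s): [2.22, 2.22, 2.79, 2.79, 3.14, 3.14, 3.14].

## Interface

Orientations are given as a unit quaternion [w, x, y, z].
In Python, from bench import get_state, read_camera, close_job, outline_of gives the robot as it stands.
- The arm moves only by the tool arm_command, never from a script. Its argument "plan" is a list of rows, each a list of 7 numbers: the shift along the tool's x, y, z normalised to -1 to 1, where 1 is 0.5 m, then the turn, a rotation vector about the tool's x, y, z normalised to -1 to 1, where 1 is 180 degrees, then the closure, from 0 (fully open) to 1 (shut). A call has 1 to 5 rows; each row is the pose to reach, as a shift and turn from the pose commanded when the call began, along the tool's axes at that moment, turning the shorter way round; what a row does not reach only later rows make up. A row lasts 1/12 s, in which the tool goes at most 41.7 mm and 7.16 degrees, less where a joint would pass 70% of its speed; a pose out of reach is approached as far as the arm can. A call with a number of a shift or a turn outside -1 to 1 is refused whole. A call with a gripper value outside its range is refused whole. The fingers move at their own pace and stop on an object; the grip force is fixed at half the most. Time passes only in rows, so rows that repeat a pose let the fingers close. It gives the time, the measured TCP pose, the force, the opening and the grip force at its end, in the units of the state.
- get_state(): the state, without advancing time (a new reading comes with each control period).
- read_camera(name): name is "scene" or "top" or "wrist"; returns a dict with "image" (384x512x3 uint8, red, green, blue), "camera_matrix" (3x3 intrinsics, pixels), "world_to_cam" (4x4, takes a point from world to camera coordinates). Camera axes: x right, y down, z forward; pixel columns grow to the right and rows downward; lengths in m; the calibration is good to about 2 mm. The wrist camera is an equidistant fisheye: a pixel r from the principal point sees the ray r / f radians off the axis. A picture is of the moment at which its call begins. There is no depth.
- close_job(): hands the job in; it is judged then, once.
Trained networks look in the newest picture that a camera, given by its name, has taken for a name from the list of things; names that differ only in an ending like _2 or _b are one class to them, and where a whole thing is asked for, a point or a joint stands for the part that bears it (a point fixed in the world has none). Each returns a list of dicts, best first, with "conf" (0 to 1); they miss things now and then, are a little off and sometimes report something else, mostly with a low value. They report only what shows in the picture. A call takes as long as a camera call.
- outline_of(camera, label): "pixels" (384x512 bool, what is visible of it) and "at" ([column, row] in pixels, amid what is visible of it).
The state is a dict: "time": time; "qpos": joint angles; "qvel": joint speeds; "tau": joint torques, N m; "position": TCP position; "tool_rot": TCP orientation; "ft_force": force on the tool from outside, world axes, zero at the start; "wrist_torque": the same for the moment, N m; "finger_gap": finger opening in m; "gripper_force": force on a finger pad.
Only numpy, scipy, OpenCV 4.12 (cv2) and the standard library are available. Lean on these libraries where they do the work, as an engineer would, in place of code of your own. Each camera call takes 0.05 s, during which the arm holds its last target. There are 200 camera calls.

## Task

Swing the heavy sampler head on its free-turning boom round until its needle guide stands over the docking cup of the inlet module, then let go and leave it standing still there by itself for several seconds. Push it gently with the closed fingers on the sprung bumper panels at the head's two sides only - never touch the vials and cable duct on top or the screen on the front, never let the boom swing fast or run against its end stops, and leave the loose vial tray on the table where it is.

Things in the scene. Friction and masses are not known exactly. Their poses are not given: they have to be found in the camera images.
- boom: The boom, a level arm on a ball-bearing post, with the white sampler head on its robot-side end. Origin at table height below the head's centre; x axis along the boom to the vertical swing axis 360 mm away, y to the head's left panel, z up. It coasts far: left alone at 0.1 rad/s it turns on for about one radian. Keep it under 0.6 rad/s and pushes under 15 N.
- post: Fixed dark foot plate (150 x 180 mm) and 70 mm thick column under the boom's far end. Origin at table height where the head's centre is when the boom is half-way between its end stops; x axis to the swing axis, 360 mm away, y to the left. The end stops are 0.85 rad to either side of this middle direction; they must not be reached (keep within 0.8 rad).
- needle (a point): Tip of the needle guide, a steel stub 24 mm across and 12 mm long under the middle of the sampler head, 360 mm from the swing axis, 113 mm above the table. The head is a white box centred over it: 90 mm across in the swing direction (138 mm over its bumper panels), 120 mm along the boom, 125 to 225 mm above the table; vials on its tray reach 236 mm. The boom arm behind it is 94 mm wide.
- left_side (a point): On the outer face of the sprung bumper panel on the head's left (boom's +y): a white block 110 mm long, 131 to 223 mm above the table, sliding into the head in the swing direction. The point is mid-way along, 190 mm up; unpressed it lies 69 mm from the head's centre plane. Springs: 120 N/m, 18 mm travel, hardly damped, so the heavy boom bounces off a hand held still.
- right_side (a point): The same on the bumper panel on the head's right (boom's -y); pressing it drives the boom left, pressing the left one drives it right. Boom nominal: moment of inertia about the swing axis 0.50 kg m2 (real one up to 30 percent off), like 3.9 kg at the head; viscous friction 0.02 N m s/rad, dry friction 0.001 N m.
- deck: What must not be touched on the boom: vials and their grey plate on the head's top (up to 236 mm above the table), black screen on its face towards the robot (64.5 mm from the head's centre), grey cable duct on top of the boom arm (213 mm high). Same origin and axes as boom.
- port (a point): Middle of the mouth of the steel docking cup (76 mm across, 95 mm above the table) on the grey inlet module, a fixed box 150 x 120 x 75 mm standing 360 mm from the swing axis, under the path of the needle guide. The needle guide passes about 18 mm above the cup.
- vial_tray: White plastic tray with nine compartments, 110 x 80 x 30 mm, standing loose on the table on the left, under the path of the head; origin at the centre of its underside. Leave alone.

How it is judged:
On the way:
1. the needle guide stands still over the docking cup with the hand off, for 4 s (horizontal distance between needle and port below 0.03 m and angular speed of boom below 0.03 rad/s and contact force between each of the fingers, the arm and boom below 0.3 N), for 4 s.
At the end, for the whole second after the job is handed in: The needle guide is within 30 mm (seen from above) of the middle of the docking cup, the boom is at rest (under 0.03 rad/s) and the robot is not touching it; it had stood so for 4 s (all of step 1).
It fails at once if the boom runs against an end stop (within 0.015 rad of it) (y of needle in the frame of post above 0.267 m or y of needle in the frame of post below -0.267 m).
It fails at once if the boom swings fast (over 0.7 rad/s) (angular speed of boom above 0.7 rad/s).
It fails at once if the boom is hit or pressed hard (over 20 N) (contact force between any of the fingers, the arm and boom above 20 N).
It fails at once if the vials, screen or cable duct are touched, or the head or boom anywhere but on the bumper panels (hand over or before it instead of beside it) (contact force between any of the fingers, the arm and deck above 0.5 N or (contact force between the fingers and boom above 0.5 N and y of the grasp point in the frame of boom between -0.059 and 0.059 m)).
It fails at once if the vial tray on the table is shifted (distance of vial_tray from where it was at the start of the episode above 0.03 m).
It also fails if it takes over 54 s, if anything falls off the work surface, if the arm or the gripper's body presses on something with over 40 N, if the wrist force passes 120 N, or if a joint passes its speed limit or range.

## Working session

There is one attempt and no reset: what is moved stays moved. The work goes in short steps, Python scripts to look and compute and a tool call to move; the robot and the scene stay as the last step left them, time stands still between calls to the robot, and variables do not carry over. Pictures are saved under pics/ and viewed, at most 10 in all, crops included, and the job is handed in when it is done.

Besides the shell and the picture viewer there is one more tool, called after "Request:" as name(argument=value, ...) on one line, values as JSON. arm_command: Moves the arm, as the interface text tells. Scaled input: -1 to 1 covers 0.5 m each way for a shift and 180 degrees each way for a turn. Its arguments: {"type":"object","properties":{"plan":{"type":"array","items":{"type":"array","items":{"type":"number","minimum":-1,"maximum":1}}}},"required":["plan"]}

```bash
mkdir -p pics
cat > h.py <<'E'
import numpy as np, cv2
from bench import *
def proj(c,P):
    p=np.atleast_2d(P)@c["world_to_cam"][:3,:3].T+c["world_to_cam"][:3,3]
    q=p@np.array(c["camera_matrix"]).T
    return q[:,:2]/q[:,2:]
def ray(c,px,z):
    R=np.array(c["world_to_cam"])[:3,:3];t=np.array(c["world_to_cam"])[:3,3]
    o=-R.T@t; d=R.T@np.linalg.inv(c["camera_matrix"])@np.array([px[0],px[1],1.])
    return o+d*(z-o[2])/d[2]
E
python3 - <<'E'
from h import *
s=get_state();print(s)
ims=[]
C={}
for n in("scene","top"):
    c=read_camera(n);C[n]=c;ims.append(c["image"][:,:,::-1])
    print(n,np.round(c["camera_matrix"],1).tolist(),np.round(c["world_to_cam"],3).tolist())
    for l in("boom","post","needle","left_side","right_side","deck","port","vial_tray"):
        for o in outline_of(n,l)[:2]:
            p=o["pixels"];ys,xs=np.nonzero(p);print(n,l,round(o["conf"],2),np.round(o["at"],1),p.sum(),(xs.min(),xs.max(),ys.min(),ys.max()) if p.sum() else 0)
for n,i in zip(C,ims): cv2.imwrite(f"pics/{n}0.png",i)
print(get_state()["time"])
E
```

```text
{'time': 0.0, 'qpos': array([-1.27417727,  0.33389976,  0.03988982,  1.4662774 , -0.01340021,
        1.34330377, -0.05846307]), 'qvel': array([-0.00061077,  0.00028136,  0.00077433,  0.00069403, -0.00144286,
        0.00038554, -0.00071193]), 'tau': array([-1.20336648e-03, -6.58565426e+01,  1.36433970e+00, -4.05560625e+01,
        1.66345242e-02,  1.30044084e-02, -2.35498925e-05]), 'position': array([0.25056488, 0.59956967, 0.40382547]), 'tool_rot': array([-1.02833812e-04,  1.96617857e-01,  9.80479862e-01, -8.04529607e-04]), 'ft_force': array([-0.29978543,  0.00105048,  0.35078145]), 'wrist_torque': array([ 0.04281815, -0.00458646,  0.01712923]), 'gripper_force': 0.0, 'finger_gap': 0.08552373422922718}
scene [[386.5, 0.0, 257.4], [0.0, 386.5, 194.5], [0.0, 0.0, 1.0]] [[0.966, 0.257, 0.01, -0.522], [0.245, -0.906, -0.344, 0.004], [-0.08, 0.335, -0.939, 0.834], [0.0, 0.0, 0.0, 1.0]]
scene boom 0.93 [369.6 223.1] 23470 (np.int64(241), np.int64(511), np.int64(105), np.int64(341))
scene post 0.69 [365.8 266.3] 32966 (np.int64(195), np.int64(511), np.int64(105), np.int64(373))
scene needl
[... 1219 characters left out ...]
(102), np.int64(170))
top left_side 0.48 [252.8 132.3] 22668 (np.int64(150), np.int64(412), np.int64(0), np.int64(217))
top right_side 0.61 [235.8 172.7] 1190 (np.int64(217), np.int64(260), np.int64(135), np.int64(203))
top deck 0.74 [172.4 139.3] 1157 (np.int64(150), np.int64(194), np.int64(102), np.int64(171))
top deck 0.73 [236.4  89.6] 12134 (np.int64(157), np.int64(316), np.int64(0), np.int64(205))
top port 0.56 [368.6 166.2] 5674 (np.int64(321), np.int64(413), np.int64(122), np.int64(217))
top vial_tray 0.81 [162.  186.8] 823 (np.int64(142), np.int64(185), np.int64(166), np.int64(203))
top vial_tray 0.21 [233.2 109.5] 15751 (np.int64(149), np.int64(318), np.int64(0), np.int64(206))
0.9
```

View pics/top0.png

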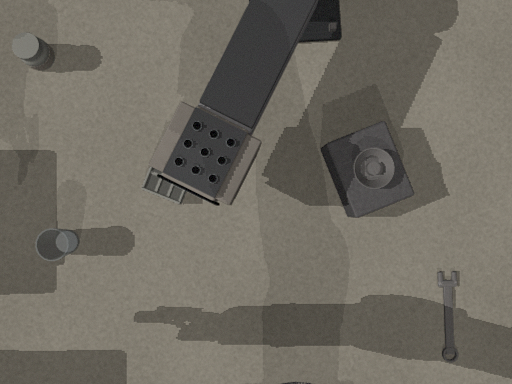

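View pics/scene0.png

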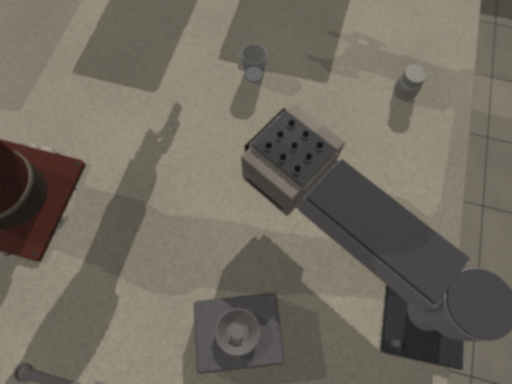

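The pictures show the head at about (208,155) in the top view. It is tilted, with the boom running up and right. The cup is at (375,167), and the tray peeks out under the head at (165,187). In the scene view the cup is at (238,330) and the pivot cap at about (480,303). The head has to go right (world -y).

```bash
cat >> h.py <<'E'
from scipy.optimize import least_squares
def cams(names=("top","scene")):
    return {n:read_camera(n) for n in names}
E
python3 - <<'E'
from h import *
C=cams()
def tri(obs):
    A=[];b=[]
    for n,px in obs:
        c=C[n];P=np.array(c["camera_matrix"])@np.array(c["world_to_cam"])[:3]
        for k in(0,1):
            r=P[k]-px[k]*P[2];A.append(r[:3]);b.append(-r[3])
    x=np.linalg.lstsq(np.array(A),np.array(b),rcond=None)[0];return x
print("port tri (rim centre)",tri([("top",(375,167)),("scene",(238,331))]))
print("port z.095", ray(C["top"],(375,167),.095),ray(C["scene"],(238,331),.095))
# vial centres: middle vial
print("mid vial",tri([("top",(204.5,152)),("scene",(294,145.5))]))
print("vials z.236",ray(C["top"],(204.5,152),.236),ray(C["scene"],(294,145.5),.236))
a=ray(C["top"],(188,143.5),.236);b=ray(C["top"],(222,160.5),.236)
a2=ray(C["top"],(213,134),.236);b2=ray(C["top"],(195.5,169.5),.236)
print("across",b-a,"along",a2-b2)
print("scene across",ray(C["scene"],(283,159),.236)-ray(C["scene"],(305.5,134),.236), "along",ray(C["scene"],(307.5,157),.236)-ray(C["scene"],(280,132),.236))
print("cap",[ray(C["scene"],(480,303),z) for z in(.2,.22,.25)])
print("foot corners",[ray(C["scene"],p,.0)[:2].round(3) for p in((383,351),(462,366))],ray(C["top"],(341,40),0),ray(C["scene"],(389,288),0))
for n in C: cv2.imwrite(f"pics/big_{n}.png",0)if 0 else None
print(get_state()["time"])
E
```

```text
port tri (rim centre) [ 0.54324306 -0.13987484  0.1037254 ]
port z.095 [ 0.54402151 -0.14240186  0.095     ] [ 0.54278138 -0.13989984  0.095     ]
mid vial [0.55860744 0.15335268 0.23382498]
vials z.236 [0.55864266 0.15327814 0.236     ] [0.5582369  0.15204616 0.236     ]
across [-0.02593513 -0.04988991  0.        ] along [ 0.0524306  -0.02656485  0.        ]
scene across [-0.02469385 -0.05292047  0.        ] along [ 0.05266747 -0.03209845  0.        ]
cap [array([ 0.88205453, -0.01045642,  0.2       ]), array([ 0.87146213, -0.01490281,  0.22      ]), array([ 0.85557352, -0.0215724 ,  0.25      ])]
foot corners [array([ 0.815, -0.103]), array([ 0.962, -0.091])] [ 0.80993122 -0.10740769  0.        ] [0.809004   0.01626422 0.        ]
1.0
```

Request:
arm_command(plan=[[-0.06, -0.02, 0, 0, 0, 0, 1], [-0.12, -0.04, 0.0, 0, 0, 0, 1], [-0.18, -0.06, 0.0, 0, 0, 0, 1], [-0.24, -0.08, 0.0, 0, 0, 0, 1], [-0.3, -0.1, 0.0, 0, 0, 0, 1]])

```text
time: 1.42
position: [0.3707, 0.4946, 0.4048]
tool_rot: [0.0, 0.197, 0.98, 0.0]
ft_force: [0.5, 0.1, 0.6]
finger_gap: 0.0254
gripper_force: 0.0
```

Request:
arm_command(plan=[[-0.06, -0.02, 0, 0, 0, 0, 1], [-0.12, -0.04, 0.0, 0, 0, 0, 1], [-0.18, -0.06, 0.0, 0, 0, 0, 1], [-0.24, -0.08, 0.0, 0, 0, 0, 1], [-0.3, -0.1, 0.0, 0, 0, 0, 1]])

```text
time: 1.83
position: [0.4898, 0.3906, 0.4049]
tool_rot: [0.0, 0.197, 0.98, 0.0]
ft_force: [0.1, 1.1, -0.0]
finger_gap: 0.0002
gripper_force: 0.0
```

Request:
arm_command(plan=[[-0.06, -0.02, 0.02, 0, 0, 0, 1], [-0.12, -0.04, 0.04, 0, 0, 0, 1], [-0.18, -0.06, 0.06, 0, 0, 0, 1], [-0.24, -0.08, 0.08, 0, 0, 0, 1], [-0.3, -0.1, 0.108, 0, 0, 0, 1]])

```text
time: 2.25
position: [0.6092, 0.2868, 0.3511]
tool_rot: [0.001, 0.197, 0.98, 0.001]
ft_force: [0.3, 0.4, -0.8]
finger_gap: -0.0003
gripper_force: 0.0
```

Request:
arm_command(plan=[[-0.02, 0, 0.0, 0, 0, 0, 1], [-0.02, 0, 0, 0, 0, 0, 1]])

```text
time: 2.42
position: [0.6194, 0.2806, 0.3495]
tool_rot: [-0.0, 0.199, 0.98, -0.001]
ft_force: [-0.5, 0.7, 0.2]
finger_gap: 0.0
gripper_force: 0.0
```

```bash
cat >> h.py <<'E'
AX=np.array([0.881,-0.008]); PORT=np.array([.5435,-.141])
def deckpoly(c,phi):
    u=np.array([np.cos(phi),np.sin(phi)]);n=np.array([-u[1],u[0]]);h=AX-.36*u
    return h,u,n
def boom_phi(n="top",save=None):
    "angle of boom x axis by matching the nine dark vial mouths / panel outlines"
    c=read_camera(n);t=get_state()["time"]
    res=[]
    for l,s in(("left_side",1),("right_side",-1)):
        o=[q for q in outline_of(n,l) if q["pixels"].sum()<3500]
        if o and o[0]["conf"]>.3: res.append((l,round(o[0]["conf"],2),o[0]["at"],int(o[0]["pixels"].sum())))
    if save: cv2.imwrite(save,c["image"][:,:,::-1])
    return t,c,res
def vialphi(c,phi0,span=.25):
    "fit phi so the nine projected vial mouths are dark against the plate around them"
    g=cv2.GaussianBlur(cv2.cvtColor(c["image"],cv2.COLOR_RGB2GRAY).astype(np.float32),(0,0),1)
    k=np.array([(i,j) for i in(-1,0,1) for j in(-1,0,1)])*PITCH
    def pts(phi,off=(0,0)):
        h,u,n=deckpoly(c,phi)
        return np.array([[*(h+(a+off[0])*u+(b+off[1])*n),.236] for a,b in k])
    def val(P):
        q=proj(c,P).astype(np.float32);return cv2.remap(g,q[None,:,0],q[None,:,1],cv2.INTER_LINEAR,borderValue=0)[0]
    best=[]
    for phi in np.arange(phi0-span,phi0+span,.001):
        r=PITCH/2
        ring=np.mean([val(pts(phi,o)) for o in((r,r),(-r,r),(r,-r),(-r,-r))],0)
        best.append((np.mean(ring-val(pts(phi))),phi))
    s=max(best);w=np.array([b for b in best if b[0]>.8*s[0] and abs(b[1]-s[1])<.03])
    return s[0],np.average(w[:,1],weights=w[:,0]-.75*s[0])
PITCH=.029
E
python3 - <<'E'
from h import *
s=get_state();print(s["time"],s["position"],s["tool_rot"],s["finger_gap"],s["ft_force"])
for n in("top","scene"):
    c=read_camera(n)
    print(n,vialphi(c,-.46)); cv2.imwrite(f"pics/b_{n}.png",c["image"][:,:,::-1])
E
```

```text
2.4167 [0.61935415 0.28064473 0.34950812] [-7.57434079e-06  1.99155719e-01  9.79966981e-01 -1.30967580e-03] 1.7751651951577952e-05 [-0.52682796  0.72754629  0.20760997]
top (np.float32(69.0022), np.float64(-0.46692970412166157))
scene (np.float32(46.70558), np.float64(-0.46263589767849345))
```

Request:
arm_command(plan=[[0, -0.018, 0, 0, 0, 0, 1], [0, -0.036, 0, 0, 0, 0, 1], [0, -0.054, 0, 0, 0, 0, 1], [0, -0.072, 0, 0, 0, 0, 1], [0, -0.09, 0, 0, 0, 0, 1]])

```text
time: 2.93
position: [0.5991, 0.2415, 0.3512]
tool_rot: [0.0, 0.197, 0.98, 0.0]
ft_force: [-1.4, 1.0, 1.7]
finger_gap: 0.0
gripper_force: 0.0
```

Request:
arm_command(plan=[[0, -0.0035, 0, 0, 0, 0, 1], [0, -0.007, 0, 0, 0, 0, 1], [0, -0.0105, 0, 0, 0, 0, 1], [0, -0.014, 0, 0, 0, 0, 1], [0, -0.0175, 0, 0, 0, 0, 1]])

```text
time: 3.35
position: [0.5964, 0.2348, 0.3509]
tool_rot: [0.0, 0.196, 0.981, 0.0]
ft_force: [0.0, 1.1, 3.6]
finger_gap: -0.0001
gripper_force: 0.0
```

Request:
arm_command(plan=[[0, -0.0035, 0, 0, 0, 0, 1], [0, -0.007, 0, 0, 0, 0, 1], [0, -0.0105, 0, 0, 0, 0, 1], [0, -0.014, 0, 0, 0, 0, 1], [0, -0.0175, 0, 0, 0, 0, 1]])

```text
time: 3.77
position: [0.593, 0.2261, 0.3506]
tool_rot: [-0.0, 0.197, 0.98, -0.0]
ft_force: [0.1, -0.1, 1.3]
finger_gap: 0.0
gripper_force: 0.0
```

Request:
arm_command(plan=[[0, -0.0035, 0, 0, 0, 0, 1], [0, -0.007, 0, 0, 0, 0, 1], [0, -0.0105, 0, 0, 0, 0, 1], [0, -0.014, 0, 0, 0, 0, 1], [0, -0.0175, 0, 0, 0, 0, 1]])

```text
time: 4.18
position: [0.5897, 0.218, 0.3506]
tool_rot: [-0.0, 0.197, 0.98, -0.0]
ft_force: [-0.0, -0.3, -0.3]
finger_gap: -0.0003
gripper_force: 0.0
```

Request:
arm_command(plan=[[0, -0.0035, 0, 0, 0, 0, 1], [0, -0.007, 0, 0, 0, 0, 1], [0, -0.0105, 0, 0, 0, 0, 1], [0, -0.014, 0, 0, 0, 0, 1], [0, -0.0175, 0, 0, 0, 0, 1]])

```text
time: 4.6
position: [0.5863, 0.2099, 0.3507]
tool_rot: [0.0, 0.197, 0.98, -0.0]
ft_force: [-0.6, -0.7, 0.0]
finger_gap: -0.0003
gripper_force: 0.0
```

```bash
cat >> h.py <<'E'
def look(phi0,span=.25,name="top"):
    t=get_state()["time"];c=read_camera(name);s,p=vialphi(c,phi0,span)
    print(name,"t",round(t,3),"score",round(float(s),1),"phi",round(float(p),4),"to go",round(.3755-p,4));return t,p
def hand(phi):
    s=get_state();h,u,n=deckpoly(None,phi);d=s["position"][:2]-h
    q=s["tool_rot"];a=q[1:3]/np.hypot(*q[1:3]);ty=2*a[1]*a-np.array([0,1]);tx=2*a[0]*a-np.array([1,0])
    print("tcp",s["position"].round(4),"in boom x,y",(d@u).round(4),(d@n).round(4),"tool x,y",tx.round(3),ty.round(3),"F",s["ft_force"].round(2))
    return tx,ty
E
python3 - <<'E'
from h import *
t,p=look(-.4);hand(p);look(-.4,name="scene");look(-.4);look(-.4,name="scene")
E
```

```text
top t 4.6 score 70.4 phi -0.3474 to go 0.7229
tcp [0.5863 0.2096 0.3508] in boom x,y 0.0088 0.1043 tool x,y [-0.923  0.386] [0.386 0.923] F [-0.25  0.55 -0.95]
scene t 4.65 score 43.4 phi -0.3401 to go 0.7156
top t 4.7 score 70.0 phi -0.3396 to go 0.7151
scene t 4.75 score 43.4 phi -0.3317 to go 0.7072
```

Request:
arm_command(plan=[[0, 0, -0.06, 0, 0, 0, 1], [0, 0, -0.12, 0, 0, 0, 1], [0, 0, -0.18, 0, 0, 0, 1], [-0.03, -0.07, -0.18, 0, 0, 0, 1], [-0.06, -0.14, -0.18, 0, 0, 0, 1]])

```text
time: 5.22
position: [0.5871, 0.1358, 0.4427]
tool_rot: [0.001, 0.194, 0.981, 0.001]
ft_force: [1.2, -1.4, -0.8]
finger_gap: -0.0001
gripper_force: 0.0
```

Request:
arm_command(plan=[[-0.03, -0.07, 0, 0, 0, 0, 1], [-0.06, -0.14, 0, 0, 0, 0, 1], [-0.09, -0.21, 0, 0, 0, 0, 1], [-0.12, -0.28, 0, 0, 0, 0, 1], [-0.15, -0.35, 0, 0, 0, 0, 1]])

```text
time: 5.63
position: [0.5885, -0.0581, 0.441]
tool_rot: [0.0, 0.196, 0.981, 0.0]
ft_force: [-0.3, 0.3, 1.0]
finger_gap: 0.0002
gripper_force: 0.0
```

Request:
arm_command(plan=[[-0.03, -0.07, 0, 0, 0, 0, 1], [-0.06, -0.14, 0, 0, 0, 0, 1], [-0.09, -0.21, 0, 0, 0, 0, 1], [-0.12, -0.28, 0, 0, 0, 0, 1], [-0.15, -0.35, 0, 0, 0, 0, 1]])

```text
time: 6.05
position: [0.5903, -0.2484, 0.4409]
tool_rot: [0.0, 0.196, 0.981, 0.0]
ft_force: [0.4, 0.7, -0.3]
finger_gap: 0.0003
gripper_force: 0.0
```

Request:
arm_command(plan=[[-0.01, -0.02, 0, 0, 0, -0.035, 1], [-0.01, -0.02, 0.0, 0, 0, -0.07, 1], [-0.01, -0.02, 0.03, 0, 0, -0.105, 1], [-0.01, -0.02, 0.06, 0, 0, -0.14, 1], [-0.01, -0.02, 0.1, 0, 0, -0.175, 1]])

```text
time: 6.47
position: [0.5916, -0.2581, 0.3911]
tool_rot: [0.001, -0.08, 0.997, -0.0]
ft_force: [0.7, 0.5, 0.3]
finger_gap: -0.0001
gripper_force: 0.0
```

Request:
arm_command(plan=[[0, 0, 0.03, 0, 0, -0.03, 1], [0, 0, 0.06, 0, 0, -0.06, 1], [0, 0, 0.08, 0, 0, -0.06, 1]])

```text
time: 6.72
position: [0.5911, -0.2577, 0.3491]
tool_rot: [-0.001, -0.173, 0.985, 0.0]
ft_force: [-0.3, 0.1, -0.5]
finger_gap: -0.0002
gripper_force: 0.0
```

Run:
```python
from h import *
L=[look(-.1,.35)]
for i in range(3): L.append(look(L[-1][1],.1,("scene","top")[i%2]))
hand(.35);print(get_state()["time"])
```

```text
top t 6.717 score 58.9 phi -0.1892 to go 0.5647
scene t 6.767 score 45.2 phi -0.1823 to go 0.5578
top t 6.817 score 59.4 phi -0.1824 to go 0.5579
scene t 6.867 score 44.9 phi -0.175 to go 0.5505
tcp [ 0.5915 -0.258   0.3513] in boom x,y 0.0023 -0.1356 tool x,y [-0.943 -0.333] [-0.333  0.943] F [-0.95 -0.53  0.1 ]
6.9167
```

Request:
arm_command(plan=[[0, 0, 0, 0, 0, 0, 1], [0, 0, 0, 0, 0, 0, 1], [0, 0, 0, 0, 0, 0, 1], [0, 0, 0, 0, 0, 0, 1], [0, 0, 0, 0, 0, 0, 1]])

```text
time: 7.33
position: [0.5913, -0.2579, 0.3511]
tool_rot: [0.0, -0.17, 0.985, -0.0]
ft_force: [0.5, 0.2, -0.5]
finger_gap: -0.0
gripper_force: 0.0
```

Request:
arm_command(plan=[[0, 0, 0, 0, 0, 0, 1], [0, 0, 0, 0, 0, 0, 1], [0, 0, 0, 0, 0, 0, 1], [0, 0, 0, 0, 0, 0, 1], [0, 0, 0, 0, 0, 0, 1]])

```text
time: 7.75
position: [0.5912, -0.258, 0.3507]
tool_rot: [-0.0, -0.17, 0.985, -0.0]
ft_force: [0.4, -0.9, -0.6]
finger_gap: 0.0002
gripper_force: 0.0
```

Request:
arm_command(plan=[[0, 0, 0, 0, 0, 0, 1], [0, 0, 0, 0, 0, 0, 1], [0, 0, 0, 0, 0, 0, 1], [0, 0, 0, 0, 0, 0, 1], [0, 0, 0, 0, 0, 0, 1]])

```text
time: 8.17
position: [0.5912, -0.2579, 0.3507]
tool_rot: [-0.0, -0.17, 0.985, 0.0]
ft_force: [-0.5, -0.5, -0.5]
finger_gap: 0.0003
gripper_force: 0.0
```

Request:
arm_command(plan=[[0, 0, 0, 0, 0, 0, 1], [0, 0, 0, 0, 0, 0, 1], [0, 0, 0, 0, 0, 0, 1], [0, 0, 0, 0, 0, 0, 1], [0, 0, 0, 0, 0, 0, 1]])

```text
time: 8.58
position: [0.5913, -0.2579, 0.3507]
tool_rot: [-0.0, -0.17, 0.985, -0.0]
ft_force: [-0.0, -0.1, 0.5]
finger_gap: 0.0001
gripper_force: 0.0
```

Run:
```python
from h import *
L=[look(-.08,.2)]
look(L[-1][1],.1)
```

```text
top t 8.583 score 56.2 phi -0.069 to go 0.4445
top t 8.633 score 56.3 phi -0.0659 to go 0.4414
```

Request:
arm_command(plan=[[0, 0, 0, 0, 0, 0, 1], [0, 0, 0, 0, 0, 0, 1], [0, 0, 0, 0, 0, 0, 1], [0, 0, 0, 0, 0, 0, 1], [0, 0, 0, 0, 0, 0, 1]])

```text
time: 9.1
position: [0.5913, -0.2579, 0.3508]
tool_rot: [0.0, -0.17, 0.985, -0.0]
ft_force: [-0.3, 0.0, 0.2]
finger_gap: -0.0002
gripper_force: 0.0
```

Request:
arm_command(plan=[[0, 0, 0, 0, 0, 0, 1], [0, 0, 0, 0, 0, 0, 1], [0, 0, 0, 0, 0, 0, 1], [0, 0, 0, 0, 0, 0, 1], [0, 0, 0, 0, 0, 0, 1]])

```text
time: 9.52
position: [0.5913, -0.2579, 0.3507]
tool_rot: [0.0, -0.17, 0.985, -0.0]
ft_force: [0.4, 0.1, 0.5]
finger_gap: 0.0
gripper_force: 0.0
```

Request:
arm_command(plan=[[0, 0, 0, 0, 0, 0, 1], [0, 0, 0, 0, 0, 0, 1], [0, 0, 0, 0, 0, 0, 1], [0, 0, 0, 0, 0, 0, 1], [0, 0, 0, 0, 0, 0, 1]])

```text
time: 9.93
position: [0.5913, -0.2579, 0.3507]
tool_rot: [-0.0, -0.17, 0.985, -0.0]
ft_force: [-0.8, 1.0, 0.6]
finger_gap: 0.0001
gripper_force: 0.0
```

Request:
arm_command(plan=[[0, 0, 0, 0, 0, 0, 1], [0, 0, 0, 0, 0, 0, 1], [0, 0, 0, 0, 0, 0, 1], [0, 0, 0, 0, 0, 0, 1], [0, 0, 0, 0, 0, 0, 1]])

```text
time: 10.35
position: [0.5913, -0.2579, 0.3507]
tool_rot: [-0.0, -0.17, 0.985, -0.0]
ft_force: [-0.8, -1.1, -0.0]
finger_gap: 0.0001
gripper_force: 0.0
```

Run:
```python
from h import *
L=[look(.05,.2)]
look(L[-1][1],.1)
```

```text
top t 10.35 score 50.9 phi 0.0296 to go 0.3459
top t 10.4 score 51.6 phi 0.0324 to go 0.3431
```

Request:
arm_command(plan=[[0, 0, 0, 0, 0, 0, 1], [0, 0, 0, 0, 0, 0, 1], [0, 0, 0, 0, 0, 0, 1], [0, 0, 0, 0, 0, 0, 1], [0, 0, 0, 0, 0, 0, 1]])

```text
time: 10.87
position: [0.5913, -0.2579, 0.3507]
tool_rot: [-0.0, -0.17, 0.985, -0.0]
ft_force: [-0.2, 0.3, 1.1]
finger_gap: -0.0002
gripper_force: 0.0
```

Request:
arm_command(plan=[[0, 0, 0, 0, 0, 0, 1], [0, 0, 0, 0, 0, 0, 1], [0, 0, 0, 0, 0, 0, 1], [0, 0, 0, 0, 0, 0, 1], [0, 0, 0, 0, 0, 0, 1]])

```text
time: 11.28
position: [0.5913, -0.2579, 0.3507]
tool_rot: [-0.0, -0.17, 0.985, -0.0]
ft_force: [0.1, 0.1, -0.2]
finger_gap: 0.0
gripper_force: 0.0
```

Request:
arm_command(plan=[[0, 0, 0, 0, 0, 0, 1], [0, 0, 0, 0, 0, 0, 1], [0, 0, 0, 0, 0, 0, 1], [0, 0, 0, 0, 0, 0, 1], [0, 0, 0, 0, 0, 0, 1]])

```text
time: 11.7
position: [0.5912, -0.2579, 0.3507]
tool_rot: [-0.0, -0.17, 0.985, -0.0]
ft_force: [0.4, -0.0, 0.1]
finger_gap: -0.0
gripper_force: 0.0
```

Request:
arm_command(plan=[[0, 0, 0, 0, 0, 0, 1], [0, 0, 0, 0, 0, 0, 1], [0, 0, 0, 0, 0, 0, 1], [0, 0, 0, 0, 0, 0, 1], [0, 0, 0, 0, 0, 0, 1]])

```text
time: 12.12
position: [0.5913, -0.258, 0.3507]
tool_rot: [-0.0, -0.17, 0.985, -0.0]
ft_force: [0.4, 0.2, -0.1]
finger_gap: 0.0002
gripper_force: 0.0
```

Request:
arm_command(plan=[[0, 0, 0, 0, 0, 0, 1], [0, 0, 0, 0, 0, 0, 1], [0, 0, 0, 0, 0, 0, 1], [0, 0, 0, 0, 0, 0, 1], [0, 0, 0, 0, 0, 0, 1]])

```text
time: 12.53
position: [0.5912, -0.258, 0.3507]
tool_rot: [-0.0, -0.17, 0.985, -0.0]
ft_force: [0.4, -0.1, -0.8]
finger_gap: -0.0001
gripper_force: 0.0
```

Run:
```python
from h import *
look(.13,.2)
```

```text
top t 12.533 score 47.3 phi 0.134 to go 0.2415
```

Request:
arm_command(plan=[[0, 0, 0, 0, 0, 0, 1], [0, 0, 0, 0, 0, 0, 1], [0, 0, 0, 0, 0, 0, 1], [0, 0, 0, 0, 0, 0, 1], [0, 0, 0, 0, 0, 0, 1]])

```text
time: 13.0
position: [0.5913, -0.2579, 0.3507]
tool_rot: [-0.0, -0.17, 0.985, -0.0]
ft_force: [-0.9, -0.4, -0.0]
finger_gap: 0.0003
gripper_force: 0.0
```

Request:
arm_command(plan=[[0, 0, 0, 0, 0, 0, 1], [0, 0, 0, 0, 0, 0, 1], [0, 0, 0, 0, 0, 0, 1], [0, 0, 0, 0, 0, 0, 1], [0, 0, 0, 0, 0, 0, 1]])

```text
time: 13.42
position: [0.5912, -0.2579, 0.3507]
tool_rot: [-0.0, -0.17, 0.985, -0.0]
ft_force: [0.5, -0.4, -0.6]
finger_gap: 0.0003
gripper_force: 0.0
```

Request:
arm_command(plan=[[0, 0, 0, 0, 0, 0, 1], [0, 0, 0, 0, 0, 0, 1], [0, 0, 0, 0, 0, 0, 1], [0, 0, 0, 0, 0, 0, 1], [0, 0, 0, 0, 0, 0, 1]])

```text
time: 13.83
position: [0.5913, -0.2579, 0.3507]
tool_rot: [-0.0, -0.17, 0.985, -0.0]
ft_force: [-0.2, -0.3, 0.7]
finger_gap: 0.0002
gripper_force: 0.0
```

Request:
arm_command(plan=[[0, 0, 0, 0, 0, 0, 1], [0, 0, 0, 0, 0, 0, 1], [0, 0, 0, 0, 0, 0, 1], [0, 0, 0, 0, 0, 0, 1], [0, 0, 0, 0, 0, 0, 1]])

```text
time: 14.25
position: [0.5913, -0.2579, 0.3507]
tool_rot: [-0.0, -0.17, 0.985, -0.0]
ft_force: [-0.2, -0.1, -0.2]
finger_gap: 0.0001
gripper_force: 0.0
```

Request:
arm_command(plan=[[0, 0, 0, 0, 0, 0, 1], [0, 0, 0, 0, 0, 0, 1], [0, 0, 0, 0, 0, 0, 1], [0, 0, 0, 0, 0, 0, 1], [0, 0, 0, 0, 0, 0, 1]])

```text
time: 14.67
position: [0.5913, -0.2579, 0.3508]
tool_rot: [-0.0, -0.17, 0.985, -0.0]
ft_force: [0.6, -0.3, -0.3]
finger_gap: 0.0001
gripper_force: 0.0
```

Run:
```python
from h import *
look(.2,.2)
look(.2,.2,"scene")
```

```text
top t 14.667 score 47.0 phi 0.2167 to go 0.1588
scene t 14.717 score 27.7 phi 0.22 to go 0.1555
```

Request:
arm_command(plan=[[0, 0, 0, 0, 0, 0, 1], [0, 0, 0, 0, 0, 0, 1], [0, 0, 0, 0, 0, 0, 1], [0, 0, 0, 0, 0, 0, 1], [0, 0, 0, 0, 0, 0, 1]])

```text
time: 15.18
position: [0.5913, -0.2579, 0.3507]
tool_rot: [-0.0, -0.17, 0.985, -0.0]
ft_force: [0.2, -0.6, -0.3]
finger_gap: -0.0002
gripper_force: 0.0
```

Request:
arm_command(plan=[[0, 0, 0, 0, 0, 0, 1], [0, 0, 0, 0, 0, 0, 1], [0, 0, 0, 0, 0, 0, 1], [0, 0, 0, 0, 0, 0, 1], [0, 0, 0, 0, 0, 0, 1]])

```text
time: 15.6
position: [0.5913, -0.2579, 0.3507]
tool_rot: [-0.0, -0.17, 0.985, -0.0]
ft_force: [-0.2, 0.4, -0.2]
finger_gap: -0.0002
gripper_force: 0.0
```

Request:
arm_command(plan=[[0, 0, 0, 0, 0, 0, 1], [0, 0, 0, 0, 0, 0, 1], [0, 0, 0, 0, 0, 0, 1], [0, 0, 0, 0, 0, 0, 1], [0, 0, 0, 0, 0, 0, 1]])

```text
time: 16.02
position: [0.5913, -0.258, 0.3507]
tool_rot: [-0.0, -0.17, 0.985, -0.0]
ft_force: [-0.7, 0.2, -0.4]
finger_gap: -0.0
gripper_force: 0.0
```

Request:
arm_command(plan=[[0, 0, 0, 0, 0, 0, 1], [0, 0, 0, 0, 0, 0, 1], [0, 0, 0, 0, 0, 0, 1], [0, 0, 0, 0, 0, 0, 1], [0, 0, 0, 0, 0, 0, 1]])

```text
time: 16.43
position: [0.5912, -0.258, 0.3507]
tool_rot: [-0.0, -0.17, 0.985, -0.0]
ft_force: [-0.3, 0.7, 0.5]
finger_gap: 0.0002
gripper_force: 0.0
```

Request:
arm_command(plan=[[0, 0, 0, 0, 0, 0, 1], [0, 0, 0, 0, 0, 0, 1], [0, 0, 0, 0, 0, 0, 1], [0, 0, 0, 0, 0, 0, 1], [0, 0, 0, 0, 0, 0, 1]])

```text
time: 16.85
position: [0.5913, -0.2579, 0.3507]
tool_rot: [0.0, -0.17, 0.985, -0.0]
ft_force: [-0.1, -1.0, 0.5]
finger_gap: -0.0
gripper_force: 0.0
```

Request:
arm_command(plan=[[0, 0, 0, 0, 0, 0, 1], [0, 0, 0, 0, 0, 0, 1], [0, 0, 0, 0, 0, 0, 1], [0, 0, 0, 0, 0, 0, 1], [0, 0, 0, 0, 0, 0, 1]])

```text
time: 17.27
position: [0.5913, -0.2579, 0.3507]
tool_rot: [-0.0, -0.17, 0.985, -0.0]
ft_force: [-0.4, -0.2, -0.6]
finger_gap: -0.0001
gripper_force: 0.0
```

Run:
```python
from h import *
look(.28,.2)
```

```text
top t 17.267 score 46.9 phi 0.2952 to go 0.0803
```

Request:
arm_command(plan=[[0, 0, 0, 0, 0, 0, 1], [0, 0, 0, 0, 0, 0, 1], [0, 0, 0, 0, 0, 0, 1], [0, 0, 0, 0, 0, 0, 1], [0, 0, 0, 0, 0, 0, 1]])

```text
time: 17.73
position: [0.5913, -0.2579, 0.3507]
tool_rot: [-0.0, -0.17, 0.985, -0.0]
ft_force: [-0.4, 1.1, -0.3]
finger_gap: -0.0001
gripper_force: 0.0
```

Request:
arm_command(plan=[[0, 0, 0, 0, 0, 0, 1], [0, 0, 0, 0, 0, 0, 1], [0, 0, 0, 0, 0, 0, 1], [0, 0, 0, 0, 0, 0, 1], [0, 0, 0, 0, 0, 0, 1]])

```text
time: 18.15
position: [0.5913, -0.2579, 0.3507]
tool_rot: [0.0, -0.17, 0.985, -0.0]
ft_force: [-0.8, 0.4, -0.2]
finger_gap: -0.0002
gripper_force: 0.0
```

Request:
arm_command(plan=[[0, 0, 0, 0, 0, 0, 1], [0, 0, 0, 0, 0, 0, 1], [0, 0, 0, 0, 0, 0, 1], [0, 0, 0, 0, 0, 0, 1], [0, 0, 0, 0, 0, 0, 1]])

```text
time: 18.57
position: [0.5913, -0.258, 0.3507]
tool_rot: [-0.0, -0.17, 0.985, -0.0]
ft_force: [0.2, 0.3, -0.2]
finger_gap: 0.0001
gripper_force: 0.0
```

Request:
arm_command(plan=[[0, 0, 0, 0, 0, 0, 1], [0, 0, 0, 0, 0, 0, 1], [0, 0, 0, 0, 0, 0, 1], [0, 0, 0, 0, 0, 0, 1], [0, 0, 0, 0, 0, 0, 1]])

```text
time: 18.98
position: [0.5913, -0.2579, 0.3507]
tool_rot: [-0.0, -0.17, 0.985, -0.0]
ft_force: [0.3, -0.4, -0.5]
finger_gap: -0.0002
gripper_force: 0.0
```

Request:
arm_command(plan=[[0, 0, 0, 0, 0, 0, 1], [0, 0, 0, 0, 0, 0, 1], [0, 0, 0, 0, 0, 0, 1], [0, 0, 0, 0, 0, 0, 1], [0, 0, 0, 0, 0, 0, 1]])

```text
time: 19.4
position: [0.5913, -0.2579, 0.3507]
tool_rot: [-0.0, -0.17, 0.985, 0.0]
ft_force: [0.8, -0.0, -0.1]
finger_gap: 0.0
gripper_force: 0.0
```

Request:
arm_command(plan=[[0, 0, 0, 0, 0, 0, 1], [0, 0, 0, 0, 0, 0, 1], [0, 0, 0, 0, 0, 0, 1], [0, 0, 0, 0, 0, 0, 1], [0, 0, 0, 0, 0, 0, 1]])

```text
time: 19.82
position: [0.5913, -0.2579, 0.3507]
tool_rot: [-0.0, -0.17, 0.985, 0.0]
ft_force: [-0.3, 1.0, -0.6]
finger_gap: 0.0001
gripper_force: 0.0
```

Run:
```python
from h import *
look(.35,.2)
look(.35,.2,"scene")
```

```text
top t 19.817 score 47.5 phi 0.3516 to go 0.0239
scene t 19.867 score 26.0 phi 0.3525 to go 0.023
```

Request:
arm_command(plan=[[0, 0, 0, 0, 0, 0, 1], [0, 0, 0, 0, 0, 0, 1], [0, 0, 0, 0, 0, 0, 1], [0, 0, 0, 0, 0, 0, 1], [0, 0, 0, 0, 0, 0, 1]])

```text
time: 20.33
position: [0.5912, -0.2579, 0.3507]
tool_rot: [0.0, -0.17, 0.985, -0.0]
ft_force: [-0.0, -0.4, -0.9]
finger_gap: -0.0
gripper_force: 0.0
```

Request:
arm_command(plan=[[0, 0, 0, 0, 0, 0, 1], [0, 0, 0, 0, 0, 0, 1], [0, 0, 0, 0, 0, 0, 1], [0, 0, 0, 0, 0, 0, 1], [0, 0, 0, 0, 0, 0, 1]])

```text
time: 20.75
position: [0.5913, -0.2579, 0.3508]
tool_rot: [0.0, -0.17, 0.985, -0.0]
ft_force: [-0.1, 0.7, -0.5]
finger_gap: 0.0002
gripper_force: 0.0
```

Request:
arm_command(plan=[[0, 0, 0, 0, 0, 0, 1], [0, 0, 0, 0, 0, 0, 1], [0, 0, 0, 0, 0, 0, 1], [0, 0, 0, 0, 0, 0, 1], [0, 0, 0, 0, 0, 0, 1]])

```text
time: 21.17
position: [0.5913, -0.2579, 0.3507]
tool_rot: [0.0, -0.17, 0.985, -0.0]
ft_force: [0.0, -0.1, 0.1]
finger_gap: 0.0007
gripper_force: 0.0
```

Request:
arm_command(plan=[[0, 0, 0, 0, 0, 0, 1], [0, 0, 0, 0, 0, 0, 1], [0, 0, 0, 0, 0, 0, 1], [0, 0, 0, 0, 0, 0, 1], [0, 0, 0, 0, 0, 0, 1]])

```text
time: 21.58
position: [0.5913, -0.2579, 0.3507]
tool_rot: [-0.0, -0.17, 0.985, -0.0]
ft_force: [-0.2, -0.2, -0.5]
finger_gap: -0.0001
gripper_force: 0.0
```

Request:
arm_command(plan=[[0, 0, 0, 0, 0, 0, 1], [0, 0, 0, 0, 0, 0, 1], [0, 0, 0, 0, 0, 0, 1], [0, 0, 0, 0, 0, 0, 1], [0, 0, 0, 0, 0, 0, 1]])

```text
time: 22.0
position: [0.5913, -0.2579, 0.3507]
tool_rot: [-0.0, -0.17, 0.985, -0.0]
ft_force: [-0.3, -0.5, -0.5]
finger_gap: -0.0002
gripper_force: 0.0
```

Request:
arm_command(plan=[[0, 0, 0, 0, 0, 0, 1], [0, 0, 0, 0, 0, 0, 1], [0, 0, 0, 0, 0, 0, 1], [0, 0, 0, 0, 0, 0, 1], [0, 0, 0, 0, 0, 0, 1]])

```text
time: 22.42
position: [0.5912, -0.2579, 0.3507]
tool_rot: [-0.0, -0.17, 0.985, -0.0]
ft_force: [0.4, 0.2, 0.3]
finger_gap: -0.0001
gripper_force: 0.0
```

Request:
arm_command(plan=[[0, 0, 0, 0, 0, 0, 1], [0, 0, 0, 0, 0, 0, 1], [0, 0, 0, 0, 0, 0, 1], [0, 0, 0, 0, 0, 0, 1], [0, 0, 0, 0, 0, 0, 1]])

```text
time: 22.83
position: [0.5913, -0.2579, 0.3508]
tool_rot: [0.0, -0.17, 0.985, -0.0]
ft_force: [0.4, 0.1, -0.2]
finger_gap: -0.0001
gripper_force: 0.0
```

Request:
arm_command(plan=[[0, 0, 0, 0, 0, 0, 1], [0, 0, 0, 0, 0, 0, 1], [0, 0, 0, 0, 0, 0, 1], [0, 0, 0, 0, 0, 0, 1], [0, 0, 0, 0, 0, 0, 1]])

```text
time: 23.25
position: [0.5913, -0.2579, 0.3507]
tool_rot: [-0.0, -0.17, 0.985, -0.0]
ft_force: [-0.0, -0.7, -0.2]
finger_gap: -0.0002
gripper_force: 0.0
```

Request:
arm_command(plan=[[0, 0, 0, 0, 0, 0, 1], [0, 0, 0, 0, 0, 0, 1], [0, 0, 0, 0, 0, 0, 1], [0, 0, 0, 0, 0, 0, 1], [0, 0, 0, 0, 0, 0, 1]])

```text
time: 23.67
position: [0.5913, -0.2579, 0.3507]
tool_rot: [-0.0, -0.17, 0.985, -0.0]
ft_force: [1.2, 0.0, -0.5]
finger_gap: -0.0001
gripper_force: 0.0
```

Request:
arm_command(plan=[[0, 0, 0, 0, 0, 0, 1], [0, 0, 0, 0, 0, 0, 1], [0, 0, 0, 0, 0, 0, 1], [0, 0, 0, 0, 0, 0, 1], [0, 0, 0, 0, 0, 0, 1]])

```text
time: 24.08
position: [0.5913, -0.258, 0.3507]
tool_rot: [-0.0, -0.17, 0.985, -0.0]
ft_force: [0.1, 0.1, 0.3]
finger_gap: 0.0002
gripper_force: 0.0
```

Request:
arm_command(plan=[[0, 0, 0, 0, 0, 0, 1], [0, 0, 0, 0, 0, 0, 1], [0, 0, 0, 0, 0, 0, 1], [0, 0, 0, 0, 0, 0, 1], [0, 0, 0, 0, 0, 0, 1]])

```text
time: 24.5
position: [0.5912, -0.2579, 0.3507]
tool_rot: [-0.0, -0.17, 0.985, -0.0]
ft_force: [0.7, -0.7, 0.1]
finger_gap: 0.0001
gripper_force: 0.0
```

Run:
```python
from h import *
_,p=look(.4,.2)
look(.4,.2,"scene")
hand(p)
c=read_camera("scene");im=c["image"][:,:,::-1].copy()
h,u,n=deckpoly(c,p)
print("needle",h,"port",PORT,"dist",np.hypot(*(h-PORT)))
cv2.imwrite("pics/end.png",im)
```

```text
top t 24.5 score 46.6 phi 0.4057 to go -0.0302
scene t 24.55 score 25.5 phi 0.4064 to go -0.0309
tcp [ 0.5913 -0.258   0.3507] in boom x,y -0.0049 -0.1153 tool x,y [-0.942 -0.336] [-0.336  0.942] F [-0.26  0.3   0.16]
needle [ 0.5502193  -0.15007086] port [ 0.5435 -0.141 ] dist 0.011288462973705492
```

View pics/end.png

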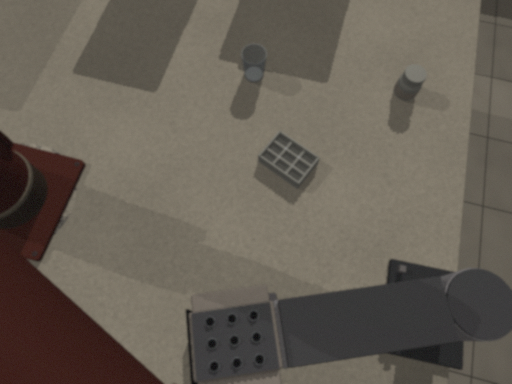

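The head now stands over the cup: the middle vial is at about (234,340) in the scene view, where the cup was at (238,331). The needle is about 11 mm from the port and almost at rest. The hand is clear, and the tray stands free at (289,160).

Run:
```python
from h import *
look(.4,.1);print(close_job())
```

```text
top t 24.65 score 45.9 phi 0.4064 to go -0.0309
the job is handed in; nothing more can be done
None
```

I handed the job in at about 24.7 s: the needle guide measured about 11 mm from the middle of the docking cup, the boom was almost at rest, and the hand was clear; the judge's verdict was not shown.

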